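Catch pan under the riffle splitter

TASK

Get the riffle splitter ready for its next sample. With the fingertips push the low empty catch pan that stands in front of it along the bench, in under the chute lip and square between the end plates, until it is fully home against the stop in the middle; it must stay flat on the bench, neither lifted nor tipped. Then push the gate lever with the black ball down to its stop, so that crumbs shaken from the gate fall into the pan; pick nothing up, and leave the pan at the back and everything else where it stands.

Things in the scene. Friction and masses are not known exactly. Their poses are not given: they have to be found in the camera images.
- splitter: Bench riffle splitter of bare sheet steel, screwed down: 152 mm deep (x), 136 mm wide (y), hopper rim 175 mm high. Origin at the middle of its footprint on the bench; -x is its front, z up. Two 4 mm end plates (inner faces at y = +-64 mm) make a bay 128 mm wide. Chutes slope up and back from the lip: 42 mm high at x = -76 mm, 120 mm at x = -30 mm; the hopper rim comes forward again to x = -54 mm
- mouth (a point): Middle of the bay's mouth, on the bench, 86 mm in front of the splitter's origin; axes as the splitter's. Here two flares, 10 mm long, begin on the end plates' front edges: the mouth is about 138 mm wide and narrows to the 128 mm between the plates
- lip (a point): Middle of the lower front edge of the chute lip, the low bridge over the bay: 77 mm in front of the splitter's origin, 32 mm above the bench, so the 28 mm high pan has 4 mm of headroom under it
- home (a point): Where the catch pan's origin is when the pan is fully home: on the bench, 52 mm in front of the splitter's origin. The pan's back wall then touches the stop, a rail 8 x 12 mm across the middle of the bay, and its front wall still stands 23 mm out in front of the lip
- catch_pan: The low open catch pan of bare steel to be pushed in: 96 mm deep (x), 122 mm wide (y), 28 mm high, straight walls, about 0.2 kg. It stands free on the bench in front of the splitter, up to 65 mm off to one side and turned by up to 20 degrees. Origin at the centre of its underside; its x axis is to lie along the splitter's x, its +x wall at the stop
- gate (a joint): Gate lever, rad: 0 to 0.15 at the start (lever raised, gate open), 0.85 at its stop (almost level, gate shut). It turns about a level shaft along the splitter's y at x = 0, z = 140 mm; at value v the ball's centre is at splitter x = -85 cos(1 - v), z = 140 + 85 sin(1 - v) mm, so it moves down and to the front. Friction holds it; some 2 to 3 N on the ball move it
- gate_ball (a point): Centre of the black ball, 24 mm in diameter, on the end of the gate lever, just outside the splitter's right end (splitter y = -82 mm); 204 to 212 mm above the bench at the start, 153 mm when shut
- rear_pan: A second catch pan of the same size, already in place under the back of the splitter; leave it. Origin at the centre of its underside
- feed_pan: The taller feed pan, 100 x 126 x 50 mm, at the left edge of the bench beside the splitter; it would not go under the lip; leave it. Origin at the centre of its underside
- vial: Glass sample vial, 27 mm in diameter and 70 mm high, standing between the splitter and the sieve shaker; leave it. Origin at the centre of its underside
- tin: Round white-metal moisture tin, 64 mm in diameter and 30 mm high, standing between the splitter and the sieve shaker, farther back; leave it. Origin at the centre of its underside
- brush: Sieve brush with wooden handle, 165 mm long, 18 mm high, lying at the bench's left edge, beside which a rack's blue upright stands; leave it. Origin at the middle of its underside
- sieve_shaker: The tall sieve shaker that is fixed on the bench to the right of the splitter: base 380 mm deep (x) and 300 mm wide (y), about 120 mm high, a round stack of sieves 210 mm across and two rods above it up to 705 mm; keep the arm clear of it. Origin at the centre of its underside
- timer: Countdown timer, 40 x 62 x 17 mm, lying in front of the sieve shaker; leave it. Origin at the centre of its underside

How it is judged (in metres and radians):
On the way, in this order (a step that is already met when the one before it is completed fails the run):
1. the catch pan is fully home under the splitter, flat and square (x of catch_pan in the frame of splitter between -0.055 and -0.048 m and y of catch_pan in the frame of splitter between -0.006 and 0.006 m and angle between the x axis of catch_pan and the x axis of splitter, either way round below 0.07 rad and height (world z) of catch_pan below 0.003 m and angle between catch_pan's own z axis and vertical below 0.04 rad and value of joint gate below 0.6 rad), for 0.2 s.
2. the gate lever is down at its stop (value of joint gate above 0.78 rad), for 0.2 s.
At the end, for the whole second after the job is handed in: The catch pan stands flat and at rest, within 3 mm of the centre stop (its origin at splitter x = -55 to -48 mm, y within 6 mm, turned less than 0.07 rad); the gate lever is at 0.78 rad or more of its 0.85; the pan at the back is still in place under the splitter (x of catch_pan in the frame of splitter between -0.055 and -0.048 m and y of catch_pan in the frame of splitter between -0.006 and 0.006 m and angle between the x axis of catch_pan and the x axis of splitter, either way round below 0.07 rad and height (world z) of catch_pan below 0.003 m and angle between catch_pan's own z axis and vertical below 0.04 rad and linear speed of catch_pan below 0.01 m/s and value of joint gate above 0.78 rad and x of rear_pan in the frame of splitter below 0.062 m); the robot touches nothing.
It fails at once if the catch pan was lifted (more than 6 mm) or tipped (more than 0.1 rad) (height (world z) of catch_pan above 0.006 m or angle between catch_pan's own z axis and vertical above 0.1 rad).
It fails at once if a bystander was moved by more than 20 mm (the pan at the back: 10 mm) (distance of rear_pan from where it was at the start of the episode above 0.01 m or distance of any of feed_pan, vial, tin, brush, timer from where it was at the start of the episode above 0.02 m).
It also fails if it takes over 72 s, if anything falls off the work surface, if the arm or the gripper's body presses on something with over 40 N, if the wrist force passes 120 N, or if a joint passes its speed limit or range.

ROBOT

A 6-joint arm with a two-finger parallel gripper is mounted at the origin on a cart in front of the work surface, level with it; the furniture and walls round the work are solid. World frame = base frame: x ahead of the robot, y to its left, z up, the work surface at z = 0. Lengths are in mm, angles in degrees, forces in N, time in s.
With the tool pointing down it reaches from about 350 to 850 mm from the base axis. Payload 8.1 kg.
Tool frame: the origin (TCP) lies between the finger pads; the fingertips stand 22 mm ahead of it and the grasp point (between the pads) lies 3 mm ahead of it (r.nose_length is the z of the fingertips in the tool frame, in mm); z points along the fingers, x is the direction in which the jaws open and shut, and the axes are right-handed (so a half turn about z gives the same grasp; the last joint's range is limited). The gripper opens to 85 mm and grips with 20 to 120 N. Pads are 22 mm wide; open, the fingers measure 114 mm over their backs; the gripper's body (76 mm by 85 mm) begins 54 mm behind the grasp point. The pads swing forward as they close: fully open they stand 13 mm farther back than shut.
Start: joints at [-71.815, 7.471, 85.268, -0, 87.261, -4.893], TCP at [235.217, -551.977, 253.292] pointing down, gripper open.
Joint ranges: [-169.43, 169.43], [-51.17, 129.36], [1.28, 143.12], [-76.62, 256.62], [0, 156.53], [-152.29, 152.29]. Speed limits (degrees/s): [136.94, 136.94, 159.86, 180, 180, 180].

INTERFACE

Orientations are given as [roll, pitch, yaw] about the fixed x, y, z axes, in that order (R = Rz(yaw) Ry(pitch) Rx(roll)).
In Python, from bench import r gives the robot as it stands.
- The arm moves only by the shell command python3 -m jog 'ROWS' [FORCE]. ROWS is JSON, a list of rows, each a list of 5 numbers: the shift along the tool's x, y, z in m, then the turn about the tool's z in degrees, then the opening in per cent of the stroke, from 0 (shut) to 100 (fully open). A call has 1 to 8 rows; each row is the pose to reach, as a shift and turn from the pose measured when the call began, along the tool's axes at that moment; what a row does not reach only later rows make up. A row lasts 1/10 s, in which the tool goes at most 50 mm and 8.59 degrees, less where a joint would pass 70% of its speed; a pose out of reach is approached as far as the arm can. A call with a gripper value outside its range is refused whole. The fingers move at their own pace and stop on an object; FORCE is the grip in N (left out, the last holds). Time passes only in rows, so rows that repeat a pose let the fingers close. It gives the time, the measured TCP pose, the force and the opening at its end, in the units of the state.
- r.sense(): the state, without advancing time (a new reading comes with each control period).
- r.snapshot(name): name is "scene" or "top"; returns a dict with "image" (400x640x3 uint8, red, green, blue), "K" (3x3 intrinsics, pixels), "distortion" ([k1, k2, p1, p2, k3] as OpenCV has them; the pictures are not rectified), "T" (4x4, takes a point from camera to world coordinates). Camera axes: x right, y down, z forward; pixel columns grow to the right and rows downward; lengths in mm; the calibration is good to about 2 mm. A picture is of the moment at which its call begins. There is no depth.
- r.hand_in(): hands the job in, once; it reports no verdict.
Trained networks look in a picture, given as the dict that the camera call returned (one of the last four; its "shot" number tells which), for a name from the list of things; names that differ only in an ending like _2 or _b are one class to them, and where a whole thing is asked for, a point or a joint stands for the part that bears it (a point fixed in the world has none). Each returns a list of dicts, best first, with "conf" (0 to 1); they miss things now and then, are a little off and sometimes report something else, mostly with a low value. They report only what shows in the picture. A call takes as long as a camera call.
- r.search_frame(picture, label): "bbox" ([left, top, right, bottom] in pixels, round what is visible of it).
- r.pinpoint(picture, label): "uv" ([column, row] in pixels: a listed point, or the origin of a listed thing).
The state is a dict: "time": time; "joint_pos": joint angles; "qd": joint speeds; "joint_efforts": joint torques, N m; "tool_pos": TCP position; "tcp_rot": TCP orientation; "ft_force": force on the tool from outside, world axes, zero at the start; "wrist_torque": the same for the moment, N m; "finger_gap": finger opening in mm.
Only numpy, scipy, OpenCV 4.12 (cv2) and the standard library are available. Lean on these libraries where they do the work, as an engineer would, in place of code of your own. Each camera call takes 0.05 s, during which the arm holds its last target. There are 200 camera calls.

## Working session

There is one attempt and no reset: what is moved stays moved. The work goes in short steps, Python scripts to look and compute and a shell command to move; the robot and the scene stay as the last step left them, time stands still between calls to the robot, and variables do not carry over. Pictures are saved under pics/ and viewed, about 8 in all and at most 12, crops included, and the job is handed in when it is done.

```bash
mkdir -p pics
cat > h.py <<'E'
import numpy as np, cv2
from bench import r
def ray(p,uv):
    n=cv2.undistortPoints(np.array([[uv]],float),np.array(p["K"],float),np.array(p["distortion"],float))[0,0]
    T=np.array(p["T"]);d=T[:3,:3]@[n[0],n[1],1];return T[:3,3],d/np.linalg.norm(d)
def onz(p,uv,z):
    o,d=ray(p,uv);return o+d*(z-o[2])/d[2]
def tri(a,b):
    (o1,d1),(o2,d2)=a,b
    s=np.linalg.lstsq(np.c_[d1,-d2],o2-o1,rcond=None)[0]
    x,y=o1+s[0]*d1,o2+s[1]*d2;return (x+y)/2,np.linalg.norm(x-y)
def proj(p,X):
    T=np.linalg.inv(np.array(p["T"]));rv=cv2.Rodrigues(T[:3,:3])[0]
    return cv2.projectPoints(np.array(X,float).reshape(-1,1,3),rv,T[:3,3],np.array(p["K"],float),np.array(p["distortion"],float))[0][:,0]
def save(p,n): cv2.imwrite("pics/"+n+".png",p["image"][:,:,::-1])
E
python3 - <<'E'
from h import *
np.set_printoptions(precision=1,suppress=True)
S=r.snapshot("scene");P=r.snapshot("top")
save(S,"s0");save(P,"t0")
cv2.imwrite("pics/both0.png",cv2.resize(np.vstack([S["image"],P["image"]])[:,:,::-1],(480*1,600)))
for p in(S,P): print(np.array(p["T"]))
for n in["splitter","mouth","lip","home","catch_pan","gate_ball","rear_pan","feed_pan","vial","timer","sieve_shaker","tin","brush"]:
    a=r.pinpoint(S,n);b=r.pinpoint(P,n)
    for k in a[:2]:print(n,"S",k["conf"],np.array(k["uv"]),onz(S,k["uv"],0))
    for k in b[:2]:print(n,"T",k["conf"],np.array(k["uv"]),onz(P,k["uv"],0))
    if a and b:print("   tri",*tri(ray(S,a[0]["uv"]),ray(P,b[0]["uv"])))
print(r.sense())
E
```

```text
[[  -0.2   -0.7    0.7 -181.2]
 [  -1.     0.1   -0.1  295. ]
 [   0.    -0.7   -0.7 1015.7]
 [   0.     0.     0.     1. ]]
[[  -0.    -1.     0.1  460.1]
 [  -1.     0.     0.   160. ]
 [  -0.    -0.1   -1.  1291.4]
 [   0.     0.     0.     1. ]]
splitter S 0.71 [275.1 222.1] [682.2 260.7   0. ]
splitter T 0.71 [297.5 175. ] [683.6 256.2   0. ]
   tri [684.6 258.6  -3.5] 4.205553476601829
mouth S 0.62 [281.7 244. ] [606.1 251.    0. ]
mouth T 0.37 [298.  157.8] [738.6 253.8   0. ]
   tri [ 783.4  255.6 -223.2] 29.415130354362088
lip S 0.88 [278.4 230.6] [651.7 255.    0. ]
lip S 0.52 [348.1 188.1] [779.6  42.    0. ]
lip T 0.56 [304.6 197.2] [612.9 235.2   0. ]
lip T 0.2 [296.8 158.7] [735.8 257.6   0. ]
   tri [608.9 244.7  49.1] 24.836731192154343
home S 0.78 [283. 235.] [635.2 244.5  -0. ]
home T 0.74 [296.8 189.9] [636.5 259.2   0. ]
   tri [634.6 251.8   3.1] 14.543973803619345
catch_pan S 0.65 [284.6 282.8] [487.8 256.4   0. ]
catch_pan T 0.61 [298.6 236.9] [490.3 255.9   0. ]
   tri [490.4 256.2  -4. ] 0.0037747910223259176
gate_ball S 0.51 [311.3 171.6] [861.4 136.5   0. ]
[... 535 characters left out ...]
7 [345.5 188.2] [780.3  49.5   0. ]
tin T 0.8 [364.3 146.2] [770.4  43.5   0. ]
tin T 0.67 [231.9 238.9] [489.  462.3   0. ]
   tri [768.4  48.4  11.8] 7.911984597997833
brush S 0.89 [196.1 296.6] [480.2 465.8   0. ]
brush T 0.96 [230.1 240.3] [484.8 467.8   0. ]
   tri [484.8 468.2  -6.6] 2.433647075724415
{'time': 1.4, 'joint_pos': array([-71.8,   7.5,  85.3,   0. ,  87.3,  -4.9]), 'qd': array([ 0., -0.,  0.,  0., -0., -0.]), 'joint_efforts': array([  0. , -56.9, -50.1,  -0. ,   0. ,   0. ]), 'tool_pos': array([ 235.2, -552. ,  253.3]), 'tcp_rot': array([-180. ,   -0. ,  -66.9]), 'ft_force': array([-0.2,  0.3,  0.2]), 'wrist_torque': array([ 0., -0.,  0.]), 'finger_gap': 85.16747836258828}
```

View pics/t0.png

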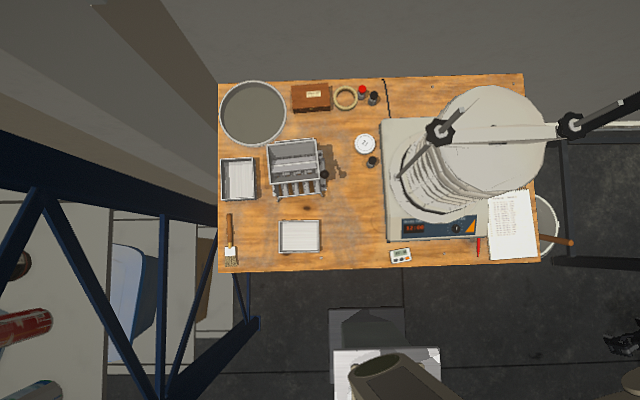

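View pics/s0.png

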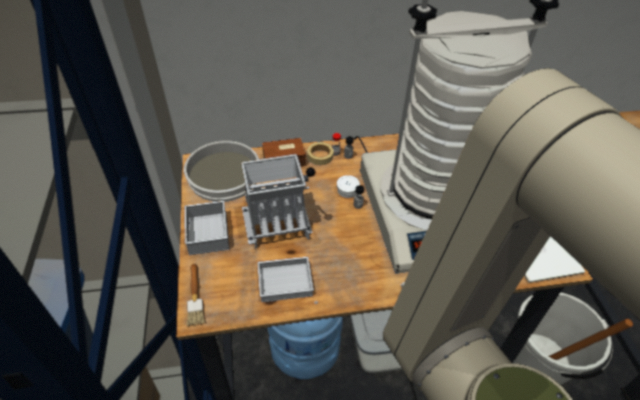

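Both pictures show the splitter (top ≈ 297,170), with the catch pan in front of it (≈ 300,236) and the ball at ≈ (324,174) in top and (311,172) in scene. I'll enlarge both with model outlines drawn over them.

```bash
cat >> h.py <<'E'
def fr(x,y,a,pts):
    a=np.radians(a);R=np.array([[np.cos(a),-np.sin(a),0],[np.sin(a),np.cos(a),0],[0,0,1]])
    return np.array(pts,float)@R.T+[x,y,0]
def box(dx,dy,z): return [[sx*dx/2,sy*dy/2,z] for sx,sy in((-1,-1),(-1,1),(1,1),(1,-1))]
def crop(p,c,w,h,k,polys):
    x0,y0=c
    im=cv2.resize(p["image"][y0:y0+h,x0:x0+w,::-1],None,fx=k,fy=k,interpolation=cv2.INTER_CUBIC).copy()
    for P,col in polys:
        q=((proj(p,P)-[x0,y0]+.5)*k).astype(int)
        cv2.polylines(im,[q],True,col,1,cv2.LINE_AA)
    return im
E
cat > ov.py <<'E'
import sys
from h import *
def ov(name,sp,cp,v=0.07,S=None,P=None):
    S=S or r.snapshot("scene");P=P or r.snapshot("top")
    c=np.cos(1-v)*85;s=140+np.sin(1-v)*85
    B=[[-c+12*np.cos(t),-82+12*np.sin(t),s] for t in np.linspace(0,6.28,16)]
    rim=[[-54,-68,175],[-54,68,175],[54,68,175],[54,-68,175]]
    L=[(fr(*sp,box(152,136,0)),(0,255,0)),(fr(*sp,rim),(255,255,0)),(fr(*sp,B),(255,0,255)),
       (fr(*sp,[[-77,-64,32],[-77,64,32]]),(0,128,255)),(fr(*cp,box(96,122,28)),(0,0,255)),(fr(*cp,box(96,122,0)),(255,0,0))]
    ims=[crop(S,(225,140),100,165,4,L),crop(P,(250,125),98,165,4,L)] 
    h=min(i.shape[0] for i in ims)
    cv2.imwrite("pics/"+name+".png",np.hstack([i[:600] for i in ims])[:600,:800])
    return S,P
E
python3 - <<'E'
from ov import *
ov("o1",(684,258,2),(490,256,2))
E
```

```text
(no output)
```

View pics/o1.png

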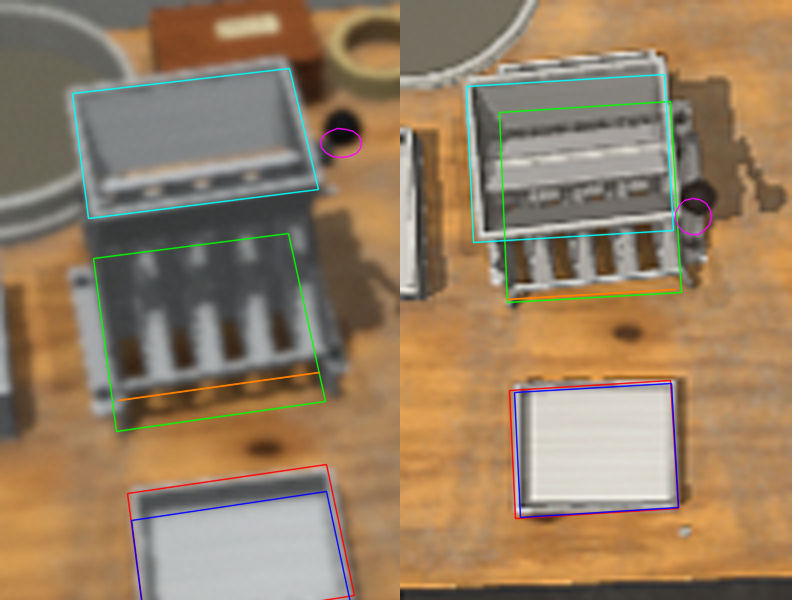

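```bash
cat > fit.py <<'E'
from ov import *
from scipy.optimize import differential_evolution as DE
from scipy.ndimage import map_coordinates
def seg(a,b,n=40): return np.linspace(a,b,n)
def loop(P): return np.vstack([seg(np.array(P[i],float),np.array(P[(i+1)%len(P)],float)) for i in range(len(P))])
def gm(p):
    g=cv2.GaussianBlur(cv2.cvtColor(p["image"],cv2.COLOR_RGB2LAB).astype(np.float32),(0,0),.9)
    return np.sqrt(sum(cv2.Sobel(g[:,:,i],cv2.CV_32F,*d)**2 for i in range(3) for d in((1,0),(0,1))))
def fit(pics,pts,g,dx=(14,14,8)):
    G=[np.minimum(gm(p),np.percentile(gm(p),98)) for p in pics]
    def f(q,one=None):
        W=fr(*q,pts);s=0
        for p,m in zip(pics,G):
            uv=proj(p,W);s-=map_coordinates(m,[uv[:,1],uv[:,0]],order=1).mean()
        return s
    o=DE(f,[(c-d,c+d) for c,d in zip(g,dx)],seed=1,popsize=12,maxiter=80,tol=1e-4)
    return o.x,o.fun
PAN=loop(box(96,122,28))
SPL=np.vstack([seg(np.array(a,float),np.array(b,float)) for a,b in[((-54,-68,175),(-54,68,175)),((-54,-68,175),(40,-68,175)),((-54,68,175),(40,68,175))]])
E
python3 - <<'E'
from fit import *
np.set_printoptions(precision=2,suppress=True)
S=r.snapshot("scene");P=r.snapshot("top")
for nm,pts,g in(("pan",PAN,(490,256,2)),("spl",SPL,(684,258,3))):
    for lab,pp in(("both",[S,P]),("S",[S]),("T",[P])): 
        q,f=fit(pp,pts,g); print(nm,lab,q,f)
        if lab=="both":
            if nm=="pan":cp=q
            else: sp=q
# ball: dark blob
pr=[]
for p,(u,v) in((S,(311,172)),(P,(324,174))):
    g=p["image"].max(2)[v-7:v+8,u-7:u+8].astype(float); m=g<50
    n,l,st,c=cv2.connectedComponentsWithStats(m.astype(np.uint8)); k=1+np.argmax(st[1:,4]); uv=c[k]+[u-7,v-7]
    print(st[k],uv);pr.append(ray(p,uv))
print("ball",*tri(*pr))
rows=[]
def tick(p,x0,y0,w,h,k,L):
    im=crop(p,(x0,y0),w,h,k,L)
    for x in range(x0,x0+w,10): cv2.putText(im,str(x),((x-x0)*k,8),0,.3,(255,255,255),1)
    for y in range(y0,y0+h,10): cv2.putText(im,str(y),(0,(y-y0)*k+4),0,.3,(255,255,255),1)
    return im
L=[(fr(*sp,[[-76,-68,0],[-76,68,0]]),(0,255,0)),(fr(*sp,[[-77,-64,32],[-77,64,32]]),(0,128,255)),
 (fr(*sp,[[-54,-68,175],[-54,68,175]]),(255,255,0)),(fr(*sp,[[-86,-69,0],[-86,69,0]]),(0,255,255)),(fr(*cp,box(96,122,28)),(0,0,255))]
a=tick(S,235,150,84,150,4,L);b=tick(P,258,130,76,130,5,L)[:600]
a=np.vstack([a,np.zeros((600-a.shape[0],a.shape[1],3),np.uint8)]);b=np.vstack([b,np.zeros((600-b.shape[0],b.shape[1],3),np.uint8)])
cv2.imwrite("pics/o2.png",np.hstack([a,b]))
E
```

```text
pan both [487.9  256.33  -1.17] -278.7291259765625
pan S [486.82 254.19  -1.37] -140.40670776367188
pan T [491.17 254.7    0.91] -154.9353485107422
spl both [686.77 253.24   4.84] -352.14019775390625
spl S [684.58 253.16   5.1 ] -154.57447814941406
spl T [688.4  253.28   4.71] -213.6022491455078
[ 3  3  7  8 47] [309.91 171.83]
[ 3  4  8  8 35] [323.71 174.2 ]
ball [648.1  171.94 207.43] 0.5072931860862453
```

View pics/o2.png

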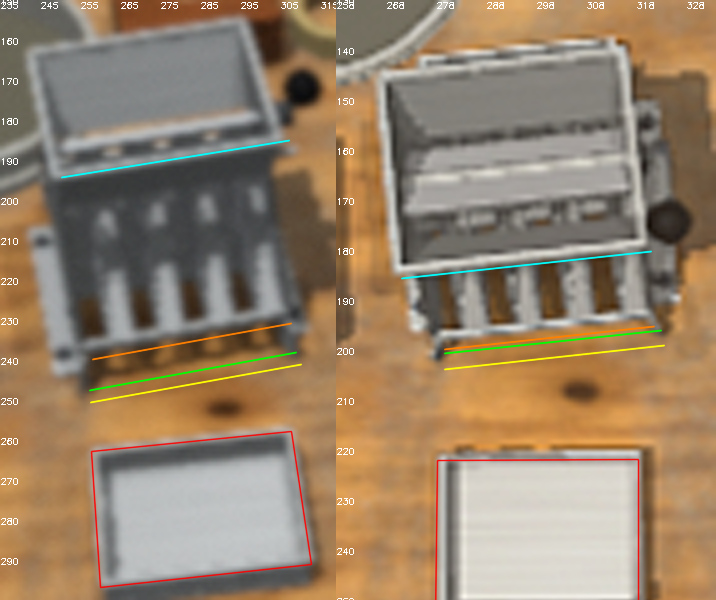

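Compared with the overlay, the splitter belongs about 4 mm farther back and 3 mm to the left, at roughly (691, 257, 4.8°). That agrees with the triangulated ball (648,172,207). The pan is at about (490,255,0°), so it sits about 15 mm left of the splitter's axis. I'll square it with a two-finger push on its left side, then push it in from the front.

```bash
cat > go.py <<'E'
import sys
from h import *
# print tool-frame shifts from now to world goals: args X,Y,Z,psi ...
def go(*goals):
    s=r.sense();p=np.array(s["tool_pos"]);psi=s["tcp_rot"][2]
    a=np.radians(psi);c,n=np.cos(a),np.sin(a)
    print("t",round(s["time"],1),"pos",p.round(1),"rot",np.round(s["tcp_rot"],1),"F",np.round(s["ft_force"],1),"gap",round(s["finger_gap"],1),"j",np.round(s["joint_pos"],0))
    for X,Y,Z,q in goals:
        d=np.array([X,Y,Z])-p
        print((X,Y,Z,q),np.round([(c*d[0]+n*d[1])/1e3,(n*d[0]-c*d[1])/1e3,-d[2]/1e3],4),"turn",round(-((q-psi+180)%360-180),1))
if __name__=="__main__":
    go(*[tuple(map(float,a.split(","))) for a in sys.argv[1:]])
    if "nose" in sys.argv[0:0]: pass
E
python3 go.py 380,-150,200,4.8 440,180,150,4.8 491,345,150,4.8; python3 -c "
from bench import r;print(r.nose_length)"
```

```text
t 1.6 pos [ 235.2 -552.   253.3] rot [180.    0.  -66.9] F [-0.6 -0.4 -0.2] gap 85.3 j [-72.   7.  85.  -0.  87.  -5.]
(380.0, -150.0, 200.0, 4.8) [-0.313  -0.2908  0.0533] turn -71.7
(440.0, 180.0, 150.0, 4.8) [-0.5931 -0.4753  0.1033] turn -71.7
(491.0, 345.0, 150.0, 4.8) [-0.7249 -0.5869  0.1033] turn -71.7
22.0
```

```bash
python3 -m jog '[[-0.313,-0.291,0.03,-71.7,100],[-0.313,-0.291,0.03,-71.7,100],[-0.313,-0.291,0.03,-71.7,100],[-0.313,-0.291,0.03,-71.7,100],[-0.313,-0.291,0.03,-71.7,100],[-0.313,-0.291,0.03,-71.7,100],[-0.313,-0.291,0.03,-71.7,100],[-0.313,-0.291,0.03,-71.7,100]]'; python3 go.py 440,180,180,4.8 491,345,120,4.8
```

```text
time: 2.4
tool_pos: [370.9, -174.9, 225.5]
tcp_rot: [180.0, -0.1, 2.2]
ft_force: [1.8, -0.1, 0.3]
finger_gap: 85.4
t 2.4 pos [ 370.9 -174.9  225.5] rot [ 1.8e+02 -1.0e-01  2.2e+00] F [ 1.8 -0.1  0.3] gap 85.4 j [-32. -23. 116.   0.  87. -35.]
(440.0, 180.0, 180.0, 4.8) [ 0.0824 -0.352   0.0455] turn -2.6
(491.0, 345.0, 120.0, 4.8) [ 0.1396 -0.515   0.1055] turn -2.6
```

```bash
python3 -m jog '[[0.01,-0.05,0.02,-2.6,75],[0.02,-0.1,0.02,-2.6,75],[0.03,-0.15,0.02,-2.6,75],[0.05,-0.2,0.03,-2.6,75],[0.06,-0.25,0.04,-2.6,75],[0.075,-0.3,0.04,-2.6,75],[0.082,-0.35,0.045,-2.6,75],[0.095,-0.39,0.05,-2.6,75]]'; python3 -m jog '[[0.01,-0.05,0.01,0,75],[0.02,-0.1,0.02,0,75],[0.03,-0.13,0.04,0,75],[0.03,-0.13,0.05,0,75],[0.03,-0.13,0.05,0,75]]';python3 go.py 491,345,60,4.8 491,345,30,4.8
```

```text
time: 3.2
tool_pos: [449.0, 212.0, 176.6]
tcp_rot: [180.0, -0.1, 4.8]
ft_force: [1.1, -1.4, -0.5]
finger_gap: 64.2
time: 3.7
tool_pos: [466.5, 343.7, 123.9]
tcp_rot: [179.8, 0.1, 4.9]
ft_force: [-0.6, -0.8, -0.1]
finger_gap: 64.1
t 3.7 pos [466.5 343.7 123.9] rot [1.798e+02 1.000e-01 4.900e+00] F [-0.6 -0.8 -0.1] gap 64.1 j [31. 10. 96. -0. 74. 27.]
(491.0, 345.0, 60.0, 4.8) [0.0245 0.0008 0.0639] turn 0.1
(491.0, 345.0, 30.0, 4.8) [0.0245 0.0008 0.0939] turn 0.1
```

```bash
python3 -m jog '[[0.0245,0,0.03,0,75],[0.0245,0,0.06,0,75],[0.0245,0,0.08,0,75],[0.0245,0,0.094,0,75],[0.0245,0,0.094,0,75]]'; python3 go.py 491,345,22,4.8
python3 - <<'E'
from h import *
S=r.snapshot("scene");P=r.snapshot("top")
a=crop(S,(235,150),98,150,4,[]);b=crop(P,(235,130),100,150,4,[])
cv2.imwrite("pics/o3.png",np.hstack([a,b]))
E
```

```text
time: 4.2
tool_pos: [489.9, 343.8, 28.6]
tcp_rot: [179.8, 0.3, 4.8]
ft_force: [-0.0, -0.3, -0.0]
finger_gap: 64.2
t 4.2 pos [489.9 343.8  28.6] rot [179.8   0.3   4.8] F [-0.  -0.3 -0. ] gap 64.2 j [30. 20. 96. -0. 65. 25.]
(491.0, 345.0, 22.0, 4.8) [ 0.0012 -0.0011  0.0066] turn 0.0
```

View pics/o3.png

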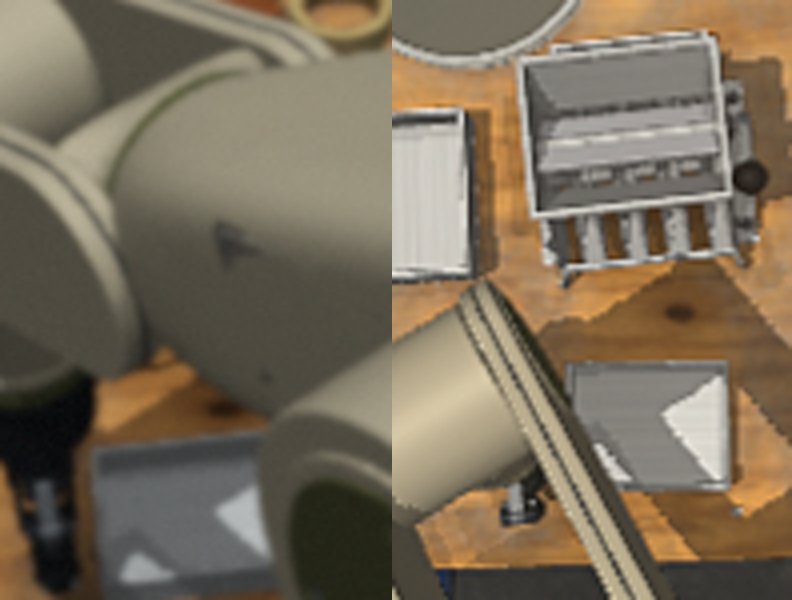

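The fingers stand clear on the pan's left, about 15 mm off it. I'll lower them slightly and push along tool y.

```bash
python3 -m jog '[[0.001,0.004,0.003,0,75],[0.001,0.009,0.003,0,75],[0.001,0.013,0.003,0,75],[0.001,0.017,0.003,0,75],[0.001,0.02,0.003,0,75],[0.001,0.023,0.003,0,75],[0.001,0.026,0.003,0,75],[0.001,0.028,0.003,0,75]]'; python3 go.py
python3 - <<'E'
from fit import *
np.set_printoptions(precision=2,suppress=True)
P=r.snapshot("top");S=r.snapshot("scene")
R=np.vstack([seg(np.array(a,float),np.array(b,float)) for a,b in[((48,-61,28),(48,30,28)),((-48,-61,28),(48,-61,28)),((-48,-61,28),(-48,-20,28))]])
print(fit([P],R,(490,244,3)))
a=crop(P,(255,130),75,120,5,[]);cv2.imwrite("pics/o4.png",a)
E
```

```text
time: 5.1
tool_pos: [494.8, 317.3, 28.3]
tcp_rot: [179.9, 0.1, 4.9]
ft_force: [-0.5, 1.4, 0.8]
finger_gap: 64.3
t 5.1 pos [494.8 317.3  28.3] rot [1.799e+02 1.000e-01 4.900e+00] F [-0.5  1.4  0.8] gap 64.3 j [28. 18. 98. -0. 64. 23.]
(array([496.45, 243.33,   1.83]), np.float64(-138.39418029785156))
```

View pics/o4.png

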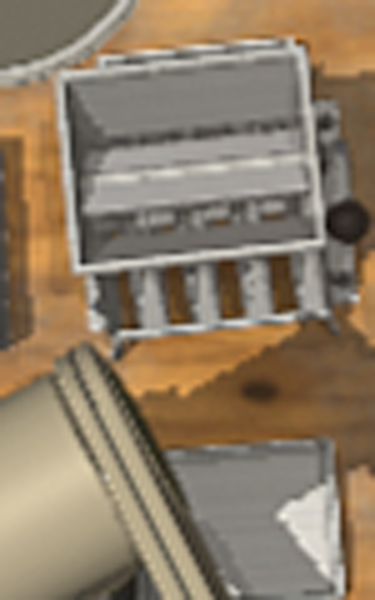

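The pan's front edge now runs parallel to the chute lip, and its right corner is at crop (335,437). It needs about 3 mm more to the right.

```bash
python3 -m jog '[[-0.002,0.003,0,0,75],[-0.002,0.005,0,0,75],[-0.002,0.005,0,0,75],[-0.002,0.005,0,0,75]]'; python3 -m jog '[[-0.01,-0.02,0,0,75],[-0.02,-0.04,0,0,75],[-0.05,-0.045,-0.03,0,75],[-0.09,-0.045,-0.06,0,75],[-0.115,-0.04,-0.08,0,75],[-0.115,-0.03,-0.08,0,75],[-0.115,-0.02,-0.08,0,75]]'; python3 go.py 390,232,100,94.8 390,232,60,94.8
```

```text
time: 5.6
tool_pos: [493.2, 311.8, 28.1]
tcp_rot: [179.8, 0.1, 4.8]
ft_force: [-0.5, -0.5, 0.1]
finger_gap: 63.9
time: 6.3
tool_pos: [377.3, 322.2, 108.7]
tcp_rot: [179.9, -0.0, 4.9]
ft_force: [0.1, -0.4, 0.3]
finger_gap: 63.6
t 6.3 pos [377.3 322.2 108.7] rot [179.9  -0.    4.9] F [ 0.1 -0.4  0.3] gap 63.6 j [ 35.  -2. 110.  -0.  71.  30.]
(390.0, 232.0, 100.0, 94.8) [0.0049 0.0909 0.0087] turn -89.9
(390.0, 232.0, 60.0, 94.8) [0.0049 0.0909 0.0487] turn -89.9
```

```bash
python3 -m jog '[[0,0.01,0,-8.5,85],[0,0.02,0,-17,85],[0,0.03,0,-25.5,85],[0,0.05,0,-34,85],[0,0.06,0,-42.5,85],[0,0.07,0,-51,85],[0.002,0.08,0,-59.5,85],[0.005,0.09,0,-68,85]]'; python3 go.py 390,232,50,94.8 390,232,28,94.8
python3 - <<'E'
from fit import *
np.set_printoptions(precision=2,suppress=True)
P=r.snapshot("top");S=r.snapshot("scene")
for pp in([P],[S],[S,P]):print(fit(pp,PAN,(490,241,4.8)))
cv2.imwrite("pics/o5.png",np.hstack([crop(S,(235,150),98,150,4,[]),crop(P,(255,130),100,150,4,[])]))
E
```

```text
time: 7.1
tool_pos: [390.3, 231.3, 107.7]
tcp_rot: [180.0, 0.2, 73.2]
ft_force: [-0.4, -0.2, -0.4]
finger_gap: 72.3
t 7.1 pos [390.3 231.3 107.7] rot [180.    0.2  73.2] F [-0.4 -0.2 -0.4] gap 72.3 j [ 24.  -8. 117.  -0.  72. -49.]
(390.0, 232.0, 50.0, 94.8) [ 0.0006 -0.0005  0.0577] turn -21.6
(390.0, 232.0, 28.0, 94.8) [ 0.0006 -0.0005  0.0797] turn -21.6
(array([496.06, 238.38,   5.47]), np.float64(-151.36404418945312))
(array([492.24, 236.27,   1.54]), np.float64(-124.1346435546875))
(array([495.69, 237.87,   5.12]), np.float64(-265.0607604980469))
```

View pics/o5.png

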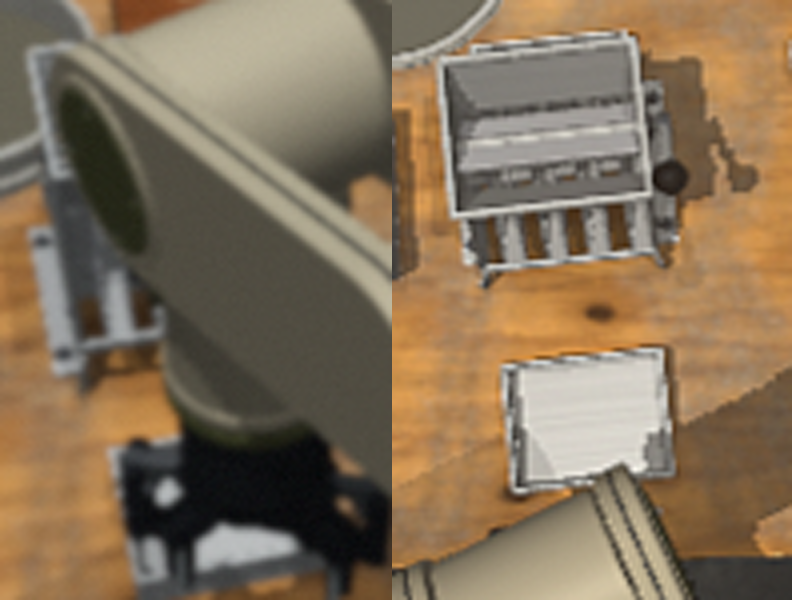

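In the top view the pan's front-edge middle (584,356) lies about 2 mm from the splitter axis (flare tips at (487,284) and (667,262)), and it is parallel to within 1°. Next I'll lower the fingers in front of it.

```bash
python3 -m jog '[[0,0,0.02,-8.5,85],[0,0,0.04,-17,85],[0,0,0.06,-21.6,85],[0,0,0.078,-21.6,85],[0,0,0.081,-21.6,85],[0,0,0.081,-21.6,85]]'; python3 go.py 590,249,28,94.8
```

```text
time: 7.8
tool_pos: [389.9, 230.4, 25.9]
tcp_rot: [-179.8, 0.2, 94.3]
ft_force: [0.1, -0.3, 0.5]
finger_gap: 72.1
t 7.8 pos [389.9 230.4  25.9] rot [-179.8    0.2   94.3] F [ 0.1 -0.3  0.5] gap 72.1 j [ 24.  -1. 119.  -0.  62. -70.]
(590.0, 249.0, 28.0, 94.8) [ 0.0035  0.2009 -0.0021] turn -0.5
```

```bash
python3 -m jog '[[0,0.02,0,-0.5,85],[0,0.035,0,-0.5,85],[0,0.044,0,-0.5,85],[0.001,0.052,0,-0.5,85],[0.001,0.06,0,-0.5,85],[0.001,0.068,0,-0.5,85],[0.001,0.076,0,-0.5,85],[0.001,0.084,0,-0.5,85]]'; python3 -m jog '[[0,0.008,0,0,85],[0,0.016,0,0,85],[0,0.024,0,0,85],[0,0.03,0,0,85],[0,0.034,0,0,85]]'; python3 go.py 580,248,28,94.8
python3 - <<'E'
from h import *
P=r.snapshot("top");S=r.snapshot("scene")
cv2.imwrite("pics/o6.png",np.hstack([crop(S,(235,150),98,150,4,[]),crop(P,(255,130),100,150,4,[])]))
E
```

```text
time: 8.6
tool_pos: [474.1, 237.7, 25.7]
tcp_rot: [-179.8, 0.2, 94.8]
ft_force: [-1.0, -0.4, 0.8]
finger_gap: 72.4
time: 9.1
tool_pos: [508.6, 240.6, 25.5]
tcp_rot: [-179.8, 0.2, 94.8]
ft_force: [-1.0, -0.2, 1.2]
finger_gap: 72.2
t 9.1 pos [508.6 240.6  25.5] rot [-179.8    0.2   94.8] F [-1.  -0.2  1.2] gap 72.2 j [ 20.  15. 102.  -0.  63. -75.]
(580.0, 248.0, 28.0, 94.8) [ 0.0013  0.0718 -0.0025] turn 0.0
```

View pics/o6.png

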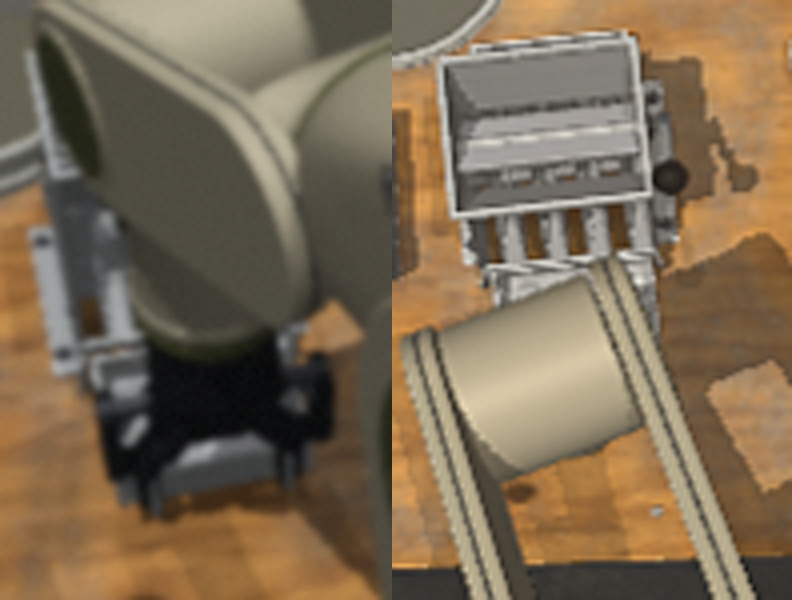

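The pan's back edge is at the mouth, centred between the flares. I'll carry on pushing and watch the force.

```bash
python3 -m jog '[[0,0.005,0,0,85],[0,0.01,0,0,85],[0,0.016,0,0,85],[0,0.022,0,0,85],[0,0.028,0,0,85],[0,0.034,0,0,85],[0,0.04,0,0,85],[0,0.045,0,0,85]]'; python3 -m jog '[[0,0.004,0,0,85],[0,0.008,0,0,85],[0,0.012,0,0,85],[0,0.014,0,0,85]]'; python3 go.py
```

```text
time: 10.0
tool_pos: [554.0, 244.5, 25.5]
tcp_rot: [-179.8, 0.2, 94.8]
ft_force: [-1.3, -0.8, 1.4]
finger_gap: 72.6
time: 10.4
tool_pos: [568.4, 245.7, 25.5]
tcp_rot: [-179.9, 0.2, 94.8]
ft_force: [-1.1, 0.5, 1.2]
finger_gap: 72.4
t 10.4 pos [568.4 245.7  25.5] rot [-179.9    0.2   94.8] F [-1.1  0.5  1.2] gap 72.4 j [ 19.  23.  92.  -0.  65. -76.]
```

Resistance is still only sliding friction (~1 N), so I'll creep forward to the stop.

```bash
python3 -m jog '[[0,0.002,0,0,85],[0,0.004,0,0,85],[0,0.006,0,0,85],[0,0.008,0,0,85]]'; python3 -m jog '[[0,0.0015,0,0,85],[0,0.003,0,0,85]]'
```

```text
time: 10.8
tool_pos: [576.4, 246.4, 25.5]
tcp_rot: [-179.9, 0.2, 94.8]
ft_force: [-0.9, 0.1, -0.1]
finger_gap: 72.4
time: 11.0
tool_pos: [579.6, 246.6, 25.5]
tcp_rot: [-179.9, 0.2, 94.8]
ft_force: [-1.0, -0.5, 0.4]
finger_gap: 72.6
```

```bash
python3 -m jog '[[0,0.0015,0,0,85],[0,0.003,0,0,85]]';  python3 go.py
```

```text
time: 11.2
tool_pos: [580.8, 246.8, 25.3]
tcp_rot: [-179.6, 0.3, 94.8]
ft_force: [-16.8, -1.7, 13.0]
finger_gap: 73.0
t 11.2 pos [580.8 246.8  25.3] rot [-179.6    0.3   94.8] F [-16.8  -1.7  13. ] gap 73.0 j [ 18.  25.  90.  -0.  66. -76.]
```

It reached the stop at x≈580.5, where 580 was predicted, and the force rose to 17 N. I'll back off and look.

```bash
python3 -m jog '[[0,-0.004,0,0,85],[0,-0.015,0,0,85],[0,-0.04,0,0,85],[0,-0.08,-0.02,0,60],[0,-0.12,-0.06,0,30],[0,-0.15,-0.1,0,10],[0,-0.17,-0.13,0,0],[0,-0.18,-0.15,0,0]]'; python3 go.py
python3 - <<'E'
from h import *
P=r.snapshot("top");S=r.snapshot("scene")
sp=(691,257,4.8)
q=fr(*sp,[[-52,0,0]])[0];L=[(fr(q[0],q[1],4.8,[[-48,-61,28],[-48,61,28]]),(0,0,255))]
cv2.imwrite("pics/o7.png",np.hstack([crop(S,(235,150),98,120,4,L),crop(P,(255,130),100,120,4,L)]))
E
```

```text
time: 12.0
tool_pos: [401.9, 232.9, 179.8]
tcp_rot: [-179.8, 0.2, 94.9]
ft_force: [1.8, 0.1, 0.7]
finger_gap: 0.7
t 12.0 pos [401.9 232.9 179.8] rot [-179.8    0.2   94.9] F [1.8 0.1 0.7] gap 0.7 j [ 24. -11. 111.  -0.  80. -71.]
```

View pics/o7.png

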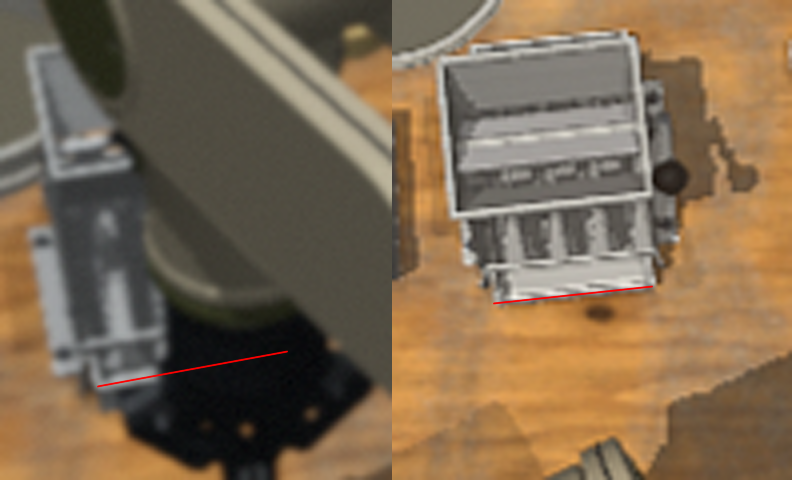

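The front edge runs (497,302)–(653,287) in the top crop and lies on the predicted home line, so the pan is home and square. Next is the lever.

```bash
python3 go.py 500,200,275,94.8 648,167.5,265,94.8
```

```text
t 12.1 pos [403.6 233.5 180.7] rot [1.80e+02 1.00e-01 9.49e+01] F [-0.3  0.3  0.1] gap -0.3 j [ 24. -11. 111.  -0.  80. -71.]
(500.0, 200.0, 275.0, 94.8) [-0.0416  0.0932 -0.0943] turn 0.1
(648.0, 167.5, 265.0, 94.8) [-0.0865  0.2379 -0.0843] turn 0.1
```

```bash
python3 -m jog '[[-0.01,0.02,-0.04,0,0],[-0.025,0.04,-0.08,0,0],[-0.041,0.08,-0.094,0,0],[-0.055,0.12,-0.094,0,0],[-0.07,0.16,-0.09,0,0],[-0.08,0.2,-0.09,0,0],[-0.0865,0.238,-0.087,0,0],[-0.0865,0.238,-0.084,0,0]]'; python3 go.py 648,167.5,243,94.8 637,166.5,232,94.8 629,166,222,94.8 623,165,211,94.8 618,165,199,94.8 615,164.5,187,94.8
python3 - <<'E'
from h import *
P=r.snapshot("top");S=r.snapshot("scene")
cv2.imwrite("pics/o8.png",np.hstack([crop(S,(255,110),100,120,4,[]),crop(P,(275,120),98,120,4,[])]))
E
```

```text
time: 12.9
tool_pos: [651.1, 165.7, 259.2]
tcp_rot: [-179.8, 0.2, 94.7]
ft_force: [-0.4, -0.7, -0.8]
finger_gap: 0.1
t 12.9 pos [651.1 165.7 259.2] rot [-179.8    0.2   94.7] F [-0.4 -0.7 -0.8] gap 0.1 j [ 10.  19.  72.  -0.  90. -85.]
(648.0, 167.5, 243.0, 94.8) [ 0.002  -0.003   0.0162] turn -0.1
(637.0, 166.5, 232.0, 94.8) [ 0.0019 -0.014   0.0272] turn -0.1
(629.0, 166.0, 222.0, 94.8) [ 0.0021 -0.022   0.0372] turn -0.1
(623.0, 165.0, 211.0, 94.8) [ 0.0016 -0.0281  0.0482] turn -0.1
(618.0, 165.0, 199.0, 94.8) [ 0.002  -0.0331  0.0602] turn -0.1
(615.0, 164.5, 187.0, 94.8) [ 0.0017 -0.0361  0.0722] turn -0.1
```

View pics/o8.png

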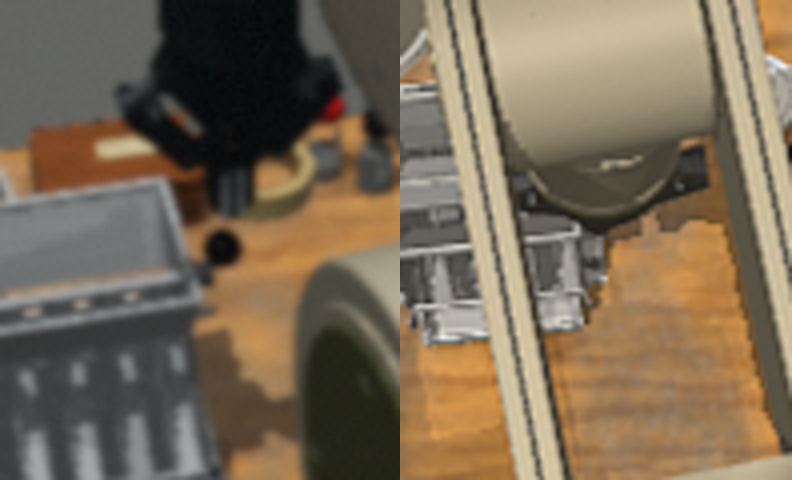

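The shut fingertips, at (232,190) in the scene crop, stand right above the ball at (222,247). I'll follow its arc down.

```bash
python3 -m jog '[[0.002,-0.002,0.012,0,0],[0.002,-0.005,0.019,0,0],[0.002,-0.014,0.028,0,0],[0.002,-0.019,0.034,0,0],[0.002,-0.023,0.04,0,0],[0.002,-0.026,0.046,0,0],[0.002,-0.029,0.052,0,0],[0.002,-0.032,0.058,0,0]]'; python3 go.py 615,165,188,94.8
```

```text
time: 13.8
tool_pos: [614.8, 166.5, 203.4]
tcp_rot: [-179.8, 0.1, 94.9]
ft_force: [-2.4, -0.5, 3.4]
finger_gap: -0.4
t 13.8 pos [614.8 166.5 203.4] rot [-1.798e+02  1.000e-01  9.490e+01] F [-2.4 -0.5  3.4] gap -0.4 j [ 11.  15.  82.  -0.  83. -84.]
(615.0, 165.0, 188.0, 94.8) [-0.0016  0.0001  0.0154] turn 0.1
```

```bash
python3 -m jog '[[0,0,0.005,0,0],[0,0,0.01,0,0],[0,0,0.013,0,0],[0,0,0.015,0,0]]'; python3 -m jog '[[0,0,0.001,0,0],[0,0,0.002,0,0]]'; python3 go.py
```

```text
time: 14.2
tool_pos: [614.7, 166.5, 187.8]
tcp_rot: [-179.8, 0.1, 94.9]
ft_force: [-0.7, 0.6, 2.7]
finger_gap: 0.0
time: 14.4
tool_pos: [614.9, 166.5, 186.3]
tcp_rot: [-179.8, 0.1, 94.8]
ft_force: [-4.7, -0.5, 8.1]
finger_gap: 0.0
t 14.4 pos [614.9 166.5 186.3] rot [-1.798e+02  1.000e-01  9.480e+01] F [-4.7 -0.5  8.1] gap 0.0 j [ 11.  16.  83.  -0.  82. -84.]
```

```bash
python3 -m jog '[[0,0,0.001,0,0],[0,0,0.001,0,0],[0,0,0.001,0,0]]'; python3 -m jog '[[0,0,-0.02,0,0],[0,0,-0.06,0,0],[0,-0.03,-0.09,0,0],[0,-0.08,-0.1,0,0],[-0.03,-0.13,-0.1,0,0],[-0.08,-0.18,-0.1,0,0],[-0.13,-0.2,-0.1,0,0],[-0.18,-0.2,-0.1,0,0]]'; python3 -m jog '[[-0.05,0,0,0,0],[-0.1,0,0,0,0],[-0.15,0,0,0,0],[-0.2,0,0,0,0],[-0.25,0,0,0,0],[-0.3,0,0,0,0],[-0.3,0,0,0,0]]';python3 go.py
python3 - <<'E'
from h import *
np.set_printoptions(precision=1,suppress=True)
P=r.snapshot("top");S=r.snapshot("scene")
sp=(691,257,4.8)
q=fr(*sp,[[-52,0,0]])[0]
B=fr(*sp,[[-84+12*np.cos(t),-82+12*np.sin(t),153] for t in np.linspace(0,6.28,16)])
L=[(fr(q[0],q[1],4.8,[[-48,-61,28],[-48,61,28]]),(0,0,255)),(B,(255,0,255))]
cv2.imwrite("pics/o9.png",np.hstack([crop(S,(230,140),100,120,4,L),crop(P,(255,130),98,120,4,L)]))
for n in("rear_pan","catch_pan","vial","feed_pan","tin","brush"):
    a=r.pinpoint(S,n);b=r.pinpoint(P,n)
    if a and b:print(n,*tri(ray(S,a[0]["uv"]),ray(P,b[0]["uv"])))
E
```

```text
time: 14.7
tool_pos: [614.9, 166.5, 186.3]
tcp_rot: [-179.8, 0.1, 94.8]
ft_force: [-4.9, -0.7, 7.8]
finger_gap: 0.4
time: 15.5
tool_pos: [433.2, -1.4, 287.7]
tcp_rot: [-179.9, 0.1, 95.0]
ft_force: [1.2, -0.0, 0.5]
finger_gap: 0.2
time: 16.2
tool_pos: [458.3, -305.7, 287.0]
tcp_rot: [-179.8, 0.2, 94.7]
ft_force: [0.3, 1.5, 0.3]
finger_gap: -0.1
t 16.2 pos [ 458.3 -305.7  287. ] rot [-179.8    0.2   94.7] F [0.3 1.5 0.3] gap -0.1 j [ -39.   -1.   90.   -0.   90. -134.]
catch_pan [643.8 256.2 -13.6] 0.9057316521275971
vial [731.3  19.9 -19.3] 14.012591073550242
feed_pan [679.8 437.1  -7.1] 2.3522254832645295
tin [787.9  47.7 -15.8] 5.8116267351074935
brush [485.4 466.4  11.6] 3.1314318753171944
```

View pics/o9.png

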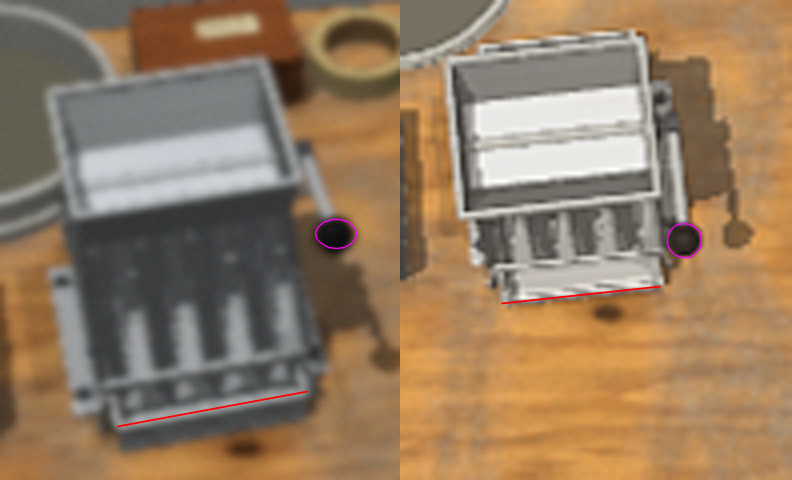

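The ball lies on the predicted shut circle (684,240 in the top crop), the gate plates cover the opening, and the pan's front edge is on the home line. The arm is clear, with the wrist force at noise level.

```bash
python3 -c "
from bench import r;print(r.hand_in())"
```

```text
the job is handed in; nothing more can be done
None
```

The catch pan is fully home under the splitter and the gate lever is down at its stop. I handed the job in at about 16 s of the 72 s allowed.

- **Pan:** I squared it up with a two-finger push on its left side, then pushed it in from the front. It met the stop at tool x = 580.8 mm (580 expected), where the force rose to 17 N.
- **Lever:** I followed the ball down its arc with the fingers shut. It stopped about 0.7 mm from the expected height, at about 8 N.

**Last checks:**
- In the final pictures the pan's front edge lies on the predicted home line, and the slope matched the splitter to within about 1° just after the push. The ball is on the predicted shut position.
- The arm was well clear, with wrist force around 1.5 N, which is noise level.

**Checks that disagreed or are missing:**
- **Pan position:** the network's triangulated pan origin came out about 14 mm below the bench and about 4 mm off in x, so I trusted the edge overlay and the contact with the stop instead.
- **Vial and tin:** their readings differ from the first ones by 14–20 mm. At least one is doubtful: the vial's two rays missed each other by 14 mm. The arm did not go near either of them.
- **Rear pan:** it was not detected at the end. I did not touch it directly and stopped pushing as soon as the pan met the stop.
- **Timer:** I did not check it at the end; the gripper only passed well above it.

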